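Put the cold reagents back in the cold block and cover it

ROBOT

A 6-joint arm with a two-finger parallel gripper is mounted at the origin on a cart in front of the work surface, level with it; the furniture and walls round the work are solid. World frame = base frame: x ahead of the robot, y to its left, z up, the work surface at z = 0. Lengths are in mm, angles in degrees, forces in N, time in s.
With the tool pointing down it reaches from about 275 to 775 mm from the base axis. Payload 14.6 kg.
Tool frame: the origin (TCP) lies midway between the tips of the shut fingers; the grasp point (between the pads) lies 19 mm behind it; z points along the fingers, y is the direction in which the jaws open and shut (so a half turn about z gives the same grasp; the last joint's range is limited). The gripper opens to 85 mm and grips with 20 to 120 N. Pads are 22 mm wide; open, the fingers measure 114 mm over their backs; the gripper's body (76 mm by 85 mm) begins 54 mm behind the grasp point. The pads swing forward as they close: fully open they stand 13 mm farther back than shut.
Start: joints at [-78.627, 15.075, -2.767, 72.158, 0, 81.102], TCP at [181.888, -492.489, 231.278] pointing down, gripper open.
Joint ranges: [-151.79, 151.79], [-50.71, 97.33], [-67.44, 78.34], [-121.81, 120.89], [-77.56, 73.72], [-180, 180]. Speed limits (degrees/s): [108.29, 108.29, 147.25, 159.86, 180, 180].

INTERFACE

Orientations are given as a 3x3 rotation matrix whose columns are the frame's x, y, z axes.
In Python, from plant import read_state, eyes, order gives the robot as it stands.
- The arm moves only by the tool move_arm, never from a script. Its arguments are lists of equal length, an entry for each row: "jaw": the finger opening in m, from 0 to 0.0854; "dp": the shift along the tool's x, y, z in m, a list of three; "twist": the turn, a rotation vector about the tool's x, y, z in degrees, a list of three. In form: {"jaw": [jaw, ...], "dp": [[dx, dy, dz], ...], "twist": [[rx, ry, rz], ...]}. A call has 1 to 20 rows; each row is the pose to reach, as a shift and turn from the pose measured when the call began, along the tool's axes at that moment; what a row does not reach only later rows make up. A row lasts 1/8 s, in which the tool goes at most 62.5 mm and 10.7 degrees, less where a joint would pass 70% of its speed; a pose out of reach is approached as far as the arm can. A call with a gripper value outside its range is refused whole. The fingers move at their own pace and stop on an object; "squeeze" is the grip in N (left out, the last holds). Time passes only in rows, so rows that repeat a pose let the fingers close. It gives the time, the measured TCP pose, the force and the opening at its end, in the units of the state.
- read_state(): the state, without advancing time (a new reading comes with each control period).
- eyes.grab_frame(name): name is "scene" or "top" or "wrist"; returns (picture, depth): 420x560x3 uint8, red, green, blue; 420x560 float32, mm along the optical axis (not along the pixel's ray), 0 where there is no reading.
- eyes.camera_info(name): a dict with "fovy" (degrees; the focal length in pixels is half the picture's height over the tangent of half this angle, whatever the lens; pixels are square), "cx", "cy" (the principal point, pixels), "distortion" ([k1, k2, p1, p2, k3] as OpenCV has them; the pictures are not rectified), "world_from_camera" (4x4, takes a point from camera to world coordinates). Camera axes: x right, y down, z forward; pixel columns grow to the right and rows downward; lengths in mm; the calibration is good to about 2 mm. A picture is of the moment at which its call begins: read the wrist's pose just before it. camera_info takes no time and is no camera call; for the wrist camera it gives the pose at the moment of the call.
- order.finish_job(): hands the job in, once; it reports no verdict.
Trained networks look in the newest picture that a camera, given by its name, has taken for a name from the list of things; names that differ only in an ending like _2 or _b are one class to them, and where a whole thing is asked for, a point or a joint stands for the part that bears it (a point fixed in the world has none). Each returns a list of dicts, best first, with "score" (0 to 1); they miss things now and then, are a little off and sometimes report something else, mostly with a low value. They report only what shows in the picture. A call takes as long as a camera call. They do not tell look-alikes from the thing itself.
- eyes.recognise(camera, thing): "position" ([column, row] in pixels, amid what is visible of it).
The state is a dict: "time": time; "joints": joint angles; "joint_velocities": joint speeds; "joint_torque": joint torques, N m; "eef_pos": TCP position; "tool_rot": TCP orientation; "contact_force": force on the tool from outside, world axes, zero at the start; "torque": the same for the moment, N m; "finger_gap": opening from 0.0 (shut) to 1.0 (fully open).
Only numpy, scipy, OpenCV 4.12 (cv2) and the standard library are available. Lean on these libraries where they do the work, as an engineer would, in place of code of your own. Each camera call takes 0.05 s, during which the arm holds its last target.

TASK

The assay is done: put the red-, yellow- and blue-capped reagent bottles back in the cold block, each standing upright in the well of its own cap colour, then set the white cover over the block so that it sits fully down on the grey foot. Set things down, do not drop them or knock any bottle over. The white-capped bottle and the small red-capped vial are kept at room temperature: leave them where they stand.

Things in the scene. Friction and masses are not known exactly. Their poses are not given: they have to be found in the camera images.
- cold_block: fixed bench-top cold block: grey foot plate 114 x 252 mm, 14 mm high, under an aluminium block 74 x 212 mm with its top at 36 mm; three wells at y = -70, 0, +70 mm (x = 0), each with a coloured collar, rim at 42 mm. Origin: centre of the underside, z up. The cover goes round the aluminium block (8 mm to spare each side) and rests on the foot plate, 14 mm above the origin
- well_red: red plastic collar-cup set into the cold block, fixed to it: round well 56 mm across inside, widening to 63 mm at its rim. Origin on its axis at the outside of its bottom; the inner floor lies 4 mm above the origin and the rim 30 mm above it. Takes the bottle with the red cap. Which collar sits at which end or in the middle of the block changes
- well_yellow: yellow plastic collar-cup set into the cold block, fixed to it: round well 56 mm across inside, widening to 63 mm at its rim. Origin on its axis at the outside of its bottom; the inner floor lies 4 mm above the origin and the rim 30 mm above it. Takes the bottle with the yellow cap. Which collar sits at which end or in the middle of the block changes
- well_blue: blue plastic collar-cup set into the cold block, fixed to it: round well 56 mm across inside, widening to 63 mm at its rim. Origin on its axis at the outside of its bottom; the inner floor lies 4 mm above the origin and the rim 30 mm above it. Takes the bottle with the blue cap. Which collar sits at which end or in the middle of the block changes
- cover: loose white cover, a box open below, 98 x 236 mm (long side along y), 4 mm walls, roof top at 98 mm, 94 mm clear inside; 0.2 to 0.45 kg; stands on its rim. Black carrying bar on the roof along y: 16 mm wide (x), 110 mm long, 114 to 128 mm above the origin, posts under its ends, open gap below its middle. Fits either way round. Origin: centre of the lower rim, z up
- bottle_red: small white reagent bottle with a red screw cap, 87 mm tall: round body 40 mm across, shoulder at 69 mm, knurled cap 26 mm across from 69 to 87 mm. 40 to 95 g. Stands upright, loose; origin at the centre of its underside, z up
- bottle_yellow: small white reagent bottle with a yellow screw cap, 87 mm tall: round body 40 mm across, shoulder at 69 mm, knurled cap 26 mm across from 69 to 87 mm. 40 to 95 g. Stands upright, loose; origin at the centre of its underside, z up
- bottle_blue: small white reagent bottle with a blue screw cap, 87 mm tall: round body 40 mm across, shoulder at 69 mm, knurled cap 26 mm across from 69 to 87 mm. 40 to 95 g. Stands upright, loose; origin at the centre of its underside, z up
- bottle_white: look-alike that stays: the same kind of bottle, with a white cap, 40 mm across, 82 mm tall; loose; origin at the centre of its underside
- vial_red: look-alike that stays: small white vial with a red cap, 16 mm across, 45 mm tall; loose and light; origin at the centre of its underside
Not all that is in view belongs to the job. What is shaped like the bottle_blue but green is not meant. What is shaped like the bottle_yellow but purple or turquoise is not meant.

How it is judged (in metres and radians):
On the way:
1. the three bottles stand in the wells of their colours, with the cover still off (horizontal distance between bottle_red and well_red below 0.012 m and z of bottle_red in the frame of well_red below 0.009 m and angle between each of bottle_red, bottle_yellow, bottle_blue's own z axis and vertical below 0.1 rad and horizontal distance between bottle_yellow and well_yellow below 0.012 m and z of bottle_yellow in the frame of well_yellow below 0.009 m and horizontal distance between bottle_blue and well_blue below 0.012 m and z of bottle_blue in the frame of well_blue below 0.009 m and horizontal distance between cover and cold_block above 0.08 m), for 0.2 s.
At the end, for the whole second after the job is handed in: each coloured-cap bottle upright (0.1 rad) on the floor (5 mm) of its colour's well, 12 mm from its axis; cover level on the foot (15 mm off centre, 4 mm high at most), put on after the bottles; white-capped bottle and vial within 30 mm of their starts; all at rest (horizontal distance between bottle_red and well_red below 0.012 m and z of bottle_red in the frame of well_red below 0.009 m and angle between each of bottle_red, bottle_yellow, bottle_blue's own z axis and vertical below 0.1 rad and horizontal distance between bottle_yellow and well_yellow below 0.012 m and z of bottle_yellow in the frame of well_yellow below 0.009 m and horizontal distance between bottle_blue and well_blue below 0.012 m and z of bottle_blue in the frame of well_blue below 0.009 m and linear speed of each of bottle_red, bottle_yellow, bottle_blue, cover below 0.03 m/s and horizontal distance between cover and cold_block below 0.015 m and z of cover in the frame of cold_block below 0.018 m and angle between cover's own z axis and vertical below 0.05 rad and distance of each of bottle_white, vial_red from where it was at the start of the episode below 0.03 m); the robot touches nothing.
It fails at once if the white-capped bottle or the red-capped vial is moved more than 30 mm or knocked over (distance of any of bottle_white, vial_red from where it was at the start of the episode above 0.03 m or angle between any of bottle_white, vial_red's own z axis and vertical above 0.7 rad).
It fails at once if a bottle is tipped over (angle between any of bottle_red, bottle_yellow, bottle_blue's own z axis and vertical above 0.8 rad).
It fails at once if a bottle or the cover is dropped into place (faster than 0.7 m/s in the last 25 mm) ((horizontal distance between bottle_red and well_red below 0.03 m and z of bottle_red in the frame of well_red below 0.029 m and linear speed of bottle_red above 0.7 m/s) or (horizontal distance between bottle_yellow and well_yellow below 0.03 m and z of bottle_yellow in the frame of well_yellow below 0.029 m and linear speed of bottle_yellow above 0.7 m/s) or (horizontal distance between bottle_blue and well_blue below 0.03 m and z of bottle_blue in the frame of well_blue below 0.029 m and linear speed of bottle_blue above 0.7 m/s) or (horizontal distance between cover and cold_block below 0.03 m and z of cover in the frame of cold_block below 0.039 m and linear speed of cover above 0.7 m/s)).
It also fails if it takes over 112 s, if anything falls off the work surface, if the arm or the gripper's body presses on something with over 40 N, if the wrist force passes 120 N, or if a joint passes its speed limit or range.

## Working session

There is one attempt and no reset: what is moved stays moved. The work goes in short steps, Python scripts to look and compute and a tool call to move; the robot and the scene stay as the last step left them, time stands still between calls to the robot, and variables do not carry over. Pictures are saved under pics/ and viewed, and the job is handed in when it is done.

Besides the shell and the picture viewer there is one more tool, called after "Request:" in YAML: its name, and indented under it one key for each argument. move_arm: Moves the arm, as the interface text tells. Its arguments: {"type":"object","properties":{"jaw":{"type":"array","items":{"type":"number"}},"dp":{"type":"array","items":{"type":"array","items":{"type":"number"}}},"twist":{"type":"array","items":{"type":"array","items":{"type":"number"}}},"squeeze":{"type":"number"}},"required":["jaw","dp","twist"]}

```bash
ls; mkdir -p pics; python3 - <<'E'
from plant import read_state, eyes, order
import cv2
s=read_state();print(s)
for c in ["scene","top"]:
    im,d=eyes.grab_frame(c); cv2.imwrite(f"pics/{c}0.png",im[:,:,::-1])
    print(c,eyes.camera_info(c))
E
```

```text
pics
{'time': 0.0, 'joints': array([-7.86268519e+01,  1.50993327e+01, -2.80381611e+00,  7.21593216e+01,
       -3.07495358e-05,  8.11028083e+01]), 'joint_velocities': array([ 0.05960159, -0.05484939,  0.01539988, -0.06555463, -0.07903601,
        0.05617865]), 'joint_torque': array([-8.38361721e-04, -6.37618303e+01,  3.84569299e+01,  1.35138561e-02,
       -3.03156112e-04,  8.98151740e-07]), 'eef_pos': array([ 181.83235178, -492.20597664,  230.82025552]), 'tool_rot': array([[ 9.38068425e-01,  3.46449974e-01, -2.15533997e-04],
       [ 3.46450000e-01, -9.38067831e-01,  1.06879949e-03],
       [ 1.68100046e-04, -1.07727881e-03, -9.99999406e-01]]), 'contact_force': array([ 0.39303039,  0.32407965, -0.38634676]), 'torque': array([-0.02135981,  0.04344374, -0.02316193]), 'finger_gap': 1.0014724581828514}
scene {'fovy': 53.594917512951646, 'cx': 279.29524081536056, 'cy': 206.75157349958423, 'distortion': array([0.02620232, 0.        , 0.        , 0.        , 0.        ]), 'world_from_camera': array([[-8.69581919e-01, -2.11087517e-01,  4.46395953e-01,
         1.21089468e+02],
       [-4.93226124e-01,  4.14451416e-01, -7.64825480e-01,
         7.67355529e+02],
       [-2.35643232e-02, -8.85252554e-01, -4.64513336e-01,
         4.95356518e+02],
       [ 0.00000000e+00,  0.00000000e+00,  0.00000000e+00,
         1.00000000e+00]])}
top {'fovy': 56.06234463556635, 'cx': 280.2293367855654, 'cy': 211.48281104310794, 'distortion': array([-0.07423745,  0.        ,  0.        ,  0.        ,  0.        ]), 'world_from_camera': array([[-1.85154792e-02, -9.77703445e-01,  2.09172540e-01,
         3.77423721e+02],
       [-9.99827078e-01,  1.77437817e-02, -5.56536232e-03,
         7.91967770e+00],
       [ 1.72976202e-03, -2.09239415e-01, -9.77862912e-01,
         9.11890592e+02],
       [ 0.00000000e+00,  0.00000000e+00,  0.00000000e+00,
         1.00000000e+00]])}
```

View pics/scene0.png

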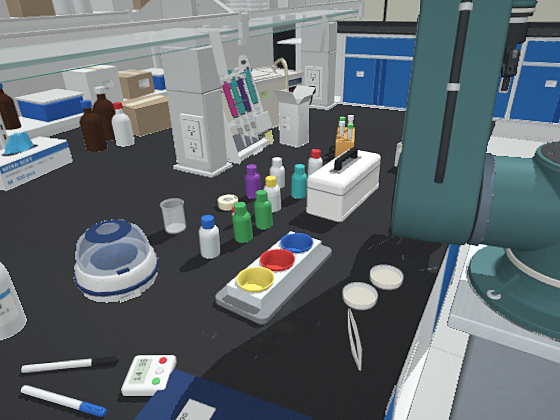

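View pics/top0.png

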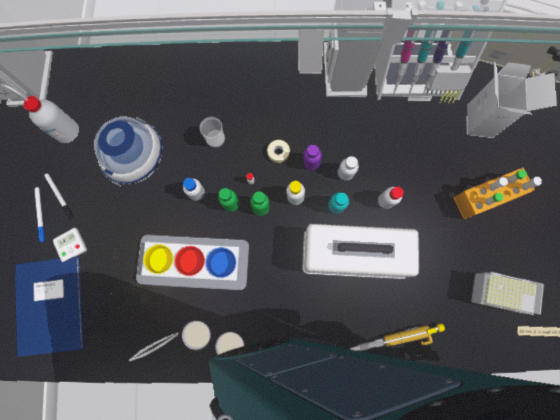

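Candidates in the top view:
- **Blue cap:** (190,184). Its green look-alikes are at (228,196) and (260,203).
- **Yellow cap:** (295,187). Its look-alikes are purple (312,153) and turquoise (340,200).
- **Red cap:** (396,192). The red vial at (250,178) and the white cap at (349,162) both stay, and the tall bottle at (32,103) is clutter.
- **Wells:** yellow (158,258), red (189,261), blue (221,262).
- **Cover:** (361,250).

```bash
cat > h.py <<'E'
from plant import read_state, eyes, order
import cv2, numpy as np
def K(ci):
    f=210/np.tan(np.radians(ci["fovy"]/2)); return np.array([[f,0,ci["cx"]],[0,f,ci["cy"]],[0,0,1.]])
def rays(ci,uv):
    n=cv2.undistortPoints(np.float64(uv).reshape(-1,1,2),K(ci),np.float64(ci["distortion"])).reshape(-1,2)
    return np.c_[n,np.ones(len(n))]
def plane(ci,uv,z):
    T=ci["world_from_camera"]; r=rays(ci,uv)@T[:3,:3].T; o=T[:3,3]
    return o+r*((z-o[2])/r[:,2])[:,None]
def cloud(ci,d):
    v,u=np.mgrid[0:420,0:560]; r=rays(ci,np.c_[u.ravel(),v.ravel()])
    T=ci["world_from_camera"]; P=(r*d.reshape(-1,1))@T[:3,:3].T+T[:3,3]
    P[d.ravel()<=0]=np.nan
    return P.reshape(420,560,3)
E
python3 - <<'E'
from h import *
import warnings; warnings.filterwarnings("ignore")
np.set_printoptions(precision=1,suppress=True)
for c in ["top","scene"]:
    im,d=eyes.grab_frame(c); ci=eyes.camera_info(c); P=cloud(ci,d); np.savez(f"{c}.npz",im=im,d=d,P=P)
    hsv=cv2.cvtColor(im,cv2.COLOR_RGB2HSV)
    for n in ["bottle_red","bottle_yellow","bottle_blue","bottle_white","vial_red","cover","well_red","well_yellow","well_blue","cold_block"]:
        r=eyes.recognise(c,n)
        print(c,n,[(np.round(a["position"]),round(a["score"],2), P[int(a["position"][1]),int(a["position"][0])]) for a in r[:4]])
    H=hsv[...,0].astype(int);S=hsv[...,1];z=P[...,2]
    for n,lo,hi in [("red",172,8),("yellow",22,34),("blue",100,122)]:
        hm=(H>=lo)|(H<=hi) if lo>hi else (H>=lo)&(H<=hi)
        for zl,zh in [(78,95),(15,60)]:
            m=(hm&(S>130)&(z>zl)&(z<zh)&(np.abs(P[...,1])<420)&(P[...,0]<650)).astype(np.uint8)
            k,L,st,ce=cv2.connectedComponentsWithStats(m)
            for i in range(1,k):
                if st[i,4]>15:
                    q=P[L==i]; print(" ",n,zl,ce[i],st[i,4],"mean",q.mean(0),"min",q.min(0),"max",q.max(0), "planeXY",plane(ci,ce[i],87 if zl>70 else 42)[0])
E
```

```text
top bottle_red [(array([390., 196.]), 0.92, array([ 590.9, -239. ,   68.6])), (array([249., 178.]), 0.19, array([644.5,  75.2,  46.6]))]
top bottle_yellow [(array([312., 158.]), 0.92, array([680.5, -71. ,  66.9])), (array([298., 192.]), 0.86, array([597.9, -34.1,  81.1])), (array([336., 202.]), 0.59, array([ 576.7, -119.9,   69.6]))]
top bottle_blue [(array([192., 188.]), 0.87, array([611.3, 195.9,  88.9])), (array([228., 200.]), 0.84, array([584.3, 119.1,  74.7])), (array([261., 203.]), 0.79, array([575.1,  46.7,  79.6])), (array([159., 258.]), 0.67, array([465.8, 284.6,  13.4]))]
top bottle_white [(array([346., 166.]), 0.69, array([ 659.4, -146.6,   69.5]))]
top vial_red []
top cover [(array([358., 251.]), 0.95, array([ 463.7, -150.7,  127.1]))]
top well_red [(array([191., 261.]), 0.72, array([460.2, 210.6,  13.6])), (array([158., 259.]), 0.58, array([463. , 282.9,  18.6]))]
top well_yellow [(array([157., 256.]), 0.82, array([472.7, 287.1,  13.7])), (array([347., 167.]), 0.53, array([ 657.9, -149.2,   66.9]))]
top well_blue [(array([222., 260.]), 0.73, array([459.2, 139.6,  13.8]))
[... 2764 characters left out ...]
 max [490.7 240.2  44.1] planeXY [454.9 209.2  42. ]
  yellow 78 [270.7 179.1] 63 mean [606.2 -25.5  84.5] min [595.5 -39.6  78.1] max [621.9 -16.4  89.8] planeXY [603.2 -20.7  87. ]
  yellow 15 [255.6 278.2] 623 mean [469.3 263.1  29.6] min [428.1 241.2  15.2] max [497.  309.2  43.8] planeXY [459.9 276.8  42. ]
  blue 78 [208.7 219.4] 108 mean [616.1 204.1  84.8] min [605.3 189.4  78.1] max [630.6 214.1  88.6] planeXY [613.3 207.2  87. ]
  blue 15 [296.4 242.2] 493 mean [458.5 122.9  30.6] min [419.2  99.6  15. ] max [485.8 169.4  44.1] planeXY [450.2 138.9  42. ]
  blue 15 [141.8 281.5] 104 mean [644.4 369.3  32. ] min [639.1 331.1  27.7] max [650.  399.3  35.9] planeXY [633.1 378.3  42. ]
```

```bash
python3 - <<'E'
import cv2
im=cv2.imread("pics/top0.png")[130:300,130:440]
cv2.imwrite("pics/top_crop.png",cv2.resize(im,None,fx=2.5,fy=2.5,interpolation=cv2.INTER_CUBIC))
E
```

```text
(no output)
```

View pics/top_crop.png

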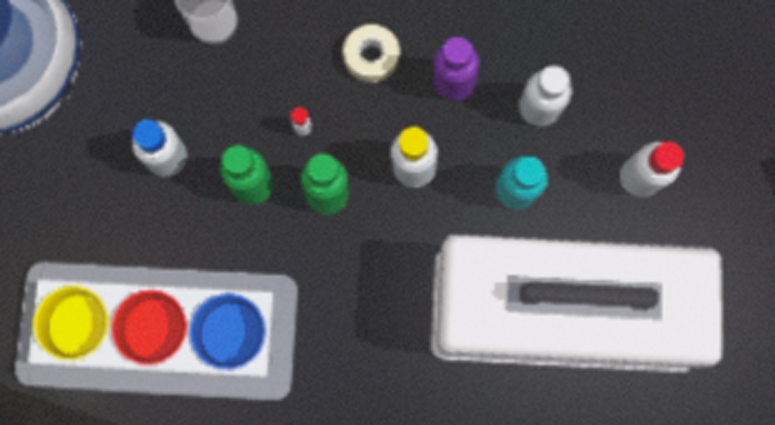

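```bash
python3 - <<'E'
from h import *
import warnings; warnings.filterwarnings("ignore")
np.set_printoptions(precision=1,suppress=True)
for c in ["top","scene"]:
    P=np.load(c+".npz")["P"]; x,y,z=P[...,0],P[...,1],P[...,2]
    for x0 in range(300,900,50):
        r=[]
        for y0 in range(-400,400,100):
            m=(x>x0)&(x<x0+50)&(y>y0)&(y<y0+100); r.append(np.percentile(z[m],99) if m.sum()>5 else -1)
        print(c,x0,np.array(r))
d=np.load("top.npz");P=d["P"];im=d["im"].astype(int);x,y,z=P[...,0],P[...,1],P[...,2]
m=(z>92)&(z<105)&(x>390)&(x<540)&(y>-320)&(y<20)
pts=P[m][:,:2].astype(np.float32); print("cover roof",m.sum(),cv2.minAreaRect(pts),pts.mean(0))
m=(z>108)&(z<135)&(x>390)&(x<540)&(y>-320)&(y<20)
pts=P[m][:,:2].astype(np.float32); print("bar",m.sum(),cv2.minAreaRect(pts),pts.mean(0))
m=(z>31)&(z<48)&(x>380)&(x<540)&(y>70)&(y<350)
pts=P[m][:,:2].astype(np.float32); print("block top",m.sum(),cv2.minAreaRect(pts))
m=(z>8)&(z<48)&(x>380)&(x<540)&(y>20)&(y<400)
pts=P[m][:,:2].astype(np.float32); print("foot",m.sum(),cv2.minAreaRect(pts))
E
```

```text
top 300 [ 18.9   4.7 739.1 726.1   4.6  16.8  15.8   3.9]
top 350 [ 4.   4.3  4.3  4.  13.8 15.8  4.2  3.6]
top 400 [  4.2 101.  101.3 100.5  16.5  43.5  44.   39. ]
top 450 [  4.3 129.7 130.6 101.1  34.9  43.9  43.7  42.2]
top 500 [  4.1  99.7 101.  100.3  14.3  16.4  17.   15.5]
top 550 [ 3.9 89.3 89.4 83.6 88.9 88.3  3.8  4. ]
top 600 [ 4.4 87.6 56.4 89.2 45.4 88.9 88.9 56.6]
top 650 [  4.    4.1  84.5  89.1  42.3   4.   55.2 119. ]
top 700 [  3.8   3.8   3.7 368.4  21.4  68.4  83.7 121. ]
top 750 [446.7 446.8 448.1 446.9 447.  446.8 446.9 446.9]
top 800 [409.3 409.3 415.1 408.9 409.2 409.3 409.4 409.5]
top 850 [202.3 204.3 216.5   3.7   3.7   3.6   4.2   3.9]
scene 300 [-1.  -1.   2.3  2.6  2.3 15.  15.1  1.4]
scene 350 [ 2.7  2.6  2.3  2.4 13.2 14.8  6.6  1.5]
scene 400 [ 2.4 99.6 99.3 98.7 14.9 42.7 42.9 38.1]
scene 450 [ -1.  129.2 129.   99.4   2.6  42.9  43.1  41.6]
scene 500 [ -1.   98.9 100.1  99.    2.4   1.9  14.5  15.2]
scene 550 [-1.  88.4 87.8 84.3 87.8 87.7  2.3  2.1]
scene 600 [ 2.2 87.2 57.4 88.7 59.4 87.8 87.5 55.4]
scene 650 [  2.8   2.5  83.9  88.2  39.2   2.2  23.4 118.4]
scene 700 [  2.7   2.6 429.8 383.3  20.9  68.4   2.5 119.9]
scene 750 [445.6 445.4 447.6 445.7 445.4 445.  445.4 445.5]
scene 800 [464.9  53.6 470.7   2.7   2.9   2.5   1.7   1.2]
scene 850 [462.2 277.6 468.7   2.8   2.3   2.7  -1.    1.3]
cover roof 4448 ((468.19696044921875, -166.8783721923828), (231.9192657470703, 96.2063217163086), 85.51042938232422) [ 467.6 -165. ]
bar 448 ((468.84234619140625, -166.71865844726562), (107.04544067382812, 16.4882755279541), 85.47443389892578) [ 468.1 -165.8]
block top 1724 ((456.24688720703125, 206.496826171875), (214.70419311523438, 74.6234130859375), 86.01950073242188)
foot 5437 ((456.2447509765625, 206.18536376953125), (253.88194274902344, 114.96947479248047), 86.20381164550781)
```

Request:
move_arm:
  jaw: [0.07,0.07,0.07,0.07,0.07,0.07,0.07,0.07,0.07,0.07,0.07,0.07]
  dp:
    - [0.047,-0.008,0.008]
    - [0.094,-0.017,0.016]
    - [0.141,-0.025,0.024]
    - [0.187,-0.034,0.032]
    - [0.234,-0.042,0.04]
    - [0.281,-0.051,0.048]
    - [0.328,-0.059,0.056]
    - [0.374,-0.068,0.064]
    - [0.421,-0.076,0.072]
    - [0.468,-0.085,0.08]
    - [0.468,-0.085,0.08]
    - [0.468,-0.085,0.08]
  twist:
    - [0,0,-6.6]
    - [0,0,-13.2]
    - [0,0,-19.8]
    - [0,0,-26.4]
    - [0,0,-33]
    - [0,0,-39.6]
    - [0,0,-46.2]
    - [0,0,-52.8]
    - [0,0,-59.4]
    - [0,0,-66]
    - [0,0,-66]
    - [0,0,-66]

```text
time: 2.7
eef_pos: [591.2, -250.7, 151.2]
tool_rot: [[0.066, 0.998, -0.0], [0.998, -0.066, 0.0], [-0.0, -0.0, -1.0]]
contact_force: [-0.2, -0.4, 0.1]
finger_gap: 0.822
```

```bash
cat >> h.py <<'E'
def delta(x,y,z,ang=86.2):
    s=read_state(); R=s["tool_rot"]; p=s["eef_pos"]
    a=np.radians(ang); X=np.array([np.cos(a),np.sin(a),0]); Z=np.array([0,0,-1.]); T=np.c_[X,np.cross(Z,X),Z]
    rv=np.degrees(cv2.Rodrigues(R.T@T)[0].ravel())
    print("t",round(s["time"],2),"pos",p.round(1),"dp",(R.T@(np.array([x,y,z])-p)).round(1),"twist",rv.round(2),"F",s["contact_force"].round(1),"gap",round(s["finger_gap"]*85.4,1))
E
python3 -c "
from h import *
delta(591.5,-250.5,150);delta(591.5,-250.5,38)
im,d=eyes.grab_frame('wrist');cv2.imwrite('pics/w1.png',im[:,:,::-1])"
```

```text
t 2.7 pos [ 591.2 -250.7  151.2] dp [0.2 0.3 1.2] twist [-0.02  0.    0.04] F [-0.2 -0.4  0.1] gap 70.2
t 2.7 pos [ 591.2 -250.7  151.2] dp [  0.2   0.3 113.2] twist [-0.02  0.    0.04] F [-0.2 -0.4  0.1] gap 70.2
```

View pics/w1.png

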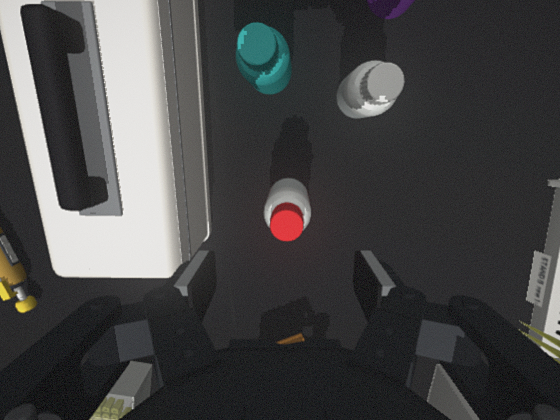

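The wrist view shows the red-capped bottle, cap at (288,222), centred between the fingers. The cover, on the left, is clear of them.

Request:
move_arm:
  jaw: [0.07,0.07,0.07,0.07,0.07,0.07,0.035,0.035,0.035,0.035,0.035,0.035]
  dp:
    - [0,0,0.025]
    - [0,0,0.05]
    - [0,0,0.075]
    - [0,0,0.1]
    - [0,0,0.113]
    - [0,0,0.113]
    - [0,0,0.113]
    - [0,0,0.113]
    - [0,0,0.113]
    - [0,0,0.113]
    - [0,0,0.113]
    - [0,0,0.113]
  twist:
    - [0,0,0]
    - [0,0,0]
    - [0,0,0]
    - [0,0,0]
    - [0,0,0]
    - [0,0,0]
    - [0,0,0]
    - [0,0,0]
    - [0,0,0]
    - [0,0,0]
    - [0,0,0]
    - [0,0,0]
  squeeze: 30

```text
time: 4.25
eef_pos: [591.5, -251.5, 39.6]
tool_rot: [[0.066, 0.998, 0.001], [0.998, -0.066, -0.001], [-0.001, 0.002, -1.0]]
contact_force: [-0.4, 0.3, 5.0]
finger_gap: 0.448
```

```bash
python3 -c "
from h import *
delta(591.5,-250.5,160);delta(457,207,160);delta(457,207,56);delta(457,207,54)"
```

```text
t 4.25 pos [ 591.5 -251.5   39.6] dp [ 8.000e-01  1.000e-01 -1.204e+02] twist [ 0.09  0.07 -0.  ] F [-0.4  0.3  5. ] gap 38.2
t 4.25 pos [ 591.5 -251.5   39.6] dp [ 448.4 -164.4 -121.2] twist [ 0.09  0.07 -0.  ] F [-0.4  0.3  5. ] gap 38.2
t 4.25 pos [ 591.5 -251.5   39.6] dp [ 448.5 -164.6  -17.2] twist [ 0.09  0.07 -0.  ] F [-0.4  0.3  5. ] gap 38.2
t 4.25 pos [ 591.5 -251.5   39.6] dp [ 448.5 -164.6  -15.2] twist [ 0.09  0.07 -0.  ] F [-0.4  0.3  5. ] gap 38.2
```

Request:
move_arm:
  jaw: [0.03,0.03,0.03,0.03,0.03,0.03,0.03,0.03,0.03,0.03,0.03,0.03,0.03,0.03,0.03,0.03,0.03,0.03,0.03]
  dp:
    - [0,0,-0.02]
    - [0,0,-0.05]
    - [0,0,-0.08]
    - [0,0,-0.11]
    - [0,0,-0.12]
    - [0.02,-0.007,-0.121]
    - [0.055,-0.02,-0.121]
    - [0.095,-0.035,-0.121]
    - [0.135,-0.05,-0.121]
    - [0.175,-0.064,-0.121]
    - [0.215,-0.079,-0.121]
    - [0.255,-0.094,-0.121]
    - [0.295,-0.108,-0.121]
    - [0.335,-0.123,-0.121]
    - [0.375,-0.138,-0.121]
    - [0.41,-0.15,-0.121]
    - [0.435,-0.16,-0.121]
    - [0.4485,-0.1645,-0.121]
    - [0.4485,-0.1645,-0.121]
  twist:
    - [0,0,0]
    - [0,0,0]
    - [0,0,0]
    - [0,0,0]
    - [0,0,0]
    - [0,0,0]
    - [0,0,0]
    - [0,0,0]
    - [0,0,0]
    - [0,0,0]
    - [0,0,0]
    - [0,0,0]
    - [0,0,0]
    - [0,0,0]
    - [0,0,0]
    - [0,0,0]
    - [0,0,0]
    - [0,0,0]
    - [0,0,0]

```text
time: 6.62
eef_pos: [456.2, 207.6, 159.3]
tool_rot: [[0.065, 0.998, 0.001], [0.998, -0.065, -0.002], [-0.001, 0.001, -1.0]]
contact_force: [-1.1, -0.5, 0.2]
finger_gap: 0.447
```

```bash
python3 -c "
from h import *
delta(457,207,160);delta(457,207,56)
im,d=eyes.grab_frame('wrist');cv2.imwrite('pics/w2.png',im[:,:,::-1])
im,d=eyes.grab_frame('scene');cv2.imwrite('pics/s2.png',im[:,:,::-1])"
```

```text
t 6.62 pos [456.2 207.6 159.3] dp [-0.5  0.9 -0.7] twist [0.04 0.09 0.08] F [-1.1 -0.5  0.2] gap 38.1
t 6.62 pos [456.2 207.6 159.3] dp [ -0.4   0.8 103.3] twist [0.04 0.09 0.08] F [-1.1 -0.5  0.2] gap 38.1
```

View pics/w2.png

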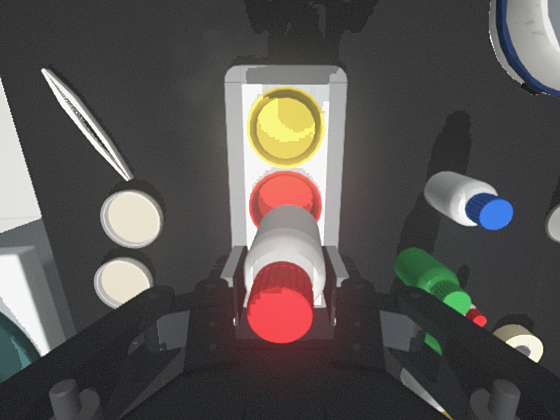

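View pics/s2.png

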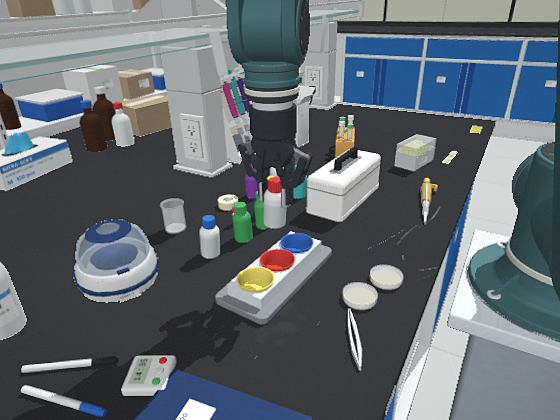

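The red bottle hangs upright in the grip, with the red well below it. I'll check where it sits relative to the well before lowering.

```bash
cat >> h.py <<'E'
def blobs(c,zl,zh,box,tag,cols=("red","yellow","blue")):
    ci=eyes.camera_info(c); im,d=eyes.grab_frame(c); P=cloud(ci,d); z=P[...,2]
    cv2.imwrite(f"pics/{tag}.png",im[:,:,::-1])
    hsv=cv2.cvtColor(im,cv2.COLOR_RGB2HSV);H=hsv[...,0].astype(int);S=hsv[...,1]
    R=dict(red=(172,8),yellow=(20,34),blue=(100,122))
    for n in cols:
        lo,hi=R[n]; hm=(H>=lo)|(H<=hi) if lo>hi else (H>=lo)&(H<=hi)
        with np.errstate(invalid="ignore"):
            m=(hm&(S>120)&(z>zl)&(z<zh)&(P[...,0]>box[0])&(P[...,0]<box[1])&(P[...,1]>box[2])&(P[...,1]<box[3])).astype(np.uint8)
        k,L,st,ce=cv2.connectedComponentsWithStats(m)
        for i in range(1,k):
            if st[i,4]>25:
                q=P[L==i]; a,b=np.percentile(q,1,0),np.percentile(q,99,0); print(n,ce[i].round(),st[i,4],"mid",((a+b)/2).round(1),"size",(b-a).round(1),"ztop",b[2].round(1))
E
python3 -c "
from h import *
blobs('wrist',36,50,(380,540,50,350),'w3')
blobs('wrist',150,260,(380,540,50,350),'w4')"
```

```text
red [281. 192.] 658 mid [457.  213.4  39.4] size [64.9 49.7  6.4] ztop 42.6
yellow [284. 122.] 1190 mid [461.8 275.5  39.3] size [64.3 64.6  6.5] ztop 42.6
red [281. 305.] 4549 mid [456.2 206.5 212. ] size [24.3 24.2 48.8] ztop 236.4
```

Request:
move_arm:
  jaw: [0.03,0.03,0.03,0.03,0.03,0.03,0.03,0.03,0.03]
  dp:
    - [0,0.001,0.02]
    - [0,0.001,0.045]
    - [0,0.001,0.065]
    - [0,0.001,0.08]
    - [0,0.001,0.09]
    - [0,0.001,0.096]
    - [0,0.001,0.1]
    - [0,0.001,0.103]
    - [0,0.001,0.1035]
  twist:
    - [0,0,0]
    - [0,0,0]
    - [0,0,0]
    - [0,0,0]
    - [0,0,0]
    - [0,0,0]
    - [0,0,0]
    - [0,0,0]
    - [0,0,0]

```text
time: 7.95
eef_pos: [458.3, 206.2, 56.2]
tool_rot: [[0.067, 0.998, 0.001], [0.998, -0.067, -0.001], [-0.001, 0.002, -1.0]]
contact_force: [1.4, -0.5, -0.5]
finger_gap: 0.448
```

```bash
python3 -c "
from h import *
delta(457,207,56)
blobs('scene',50,140,(380,540,50,350),'s5',('red',))"
```

```text
t 7.95 pos [458.3 206.2  56.2] dp [ 0.7 -1.3  0.2] twist [ 0.09  0.08 -0.05] F [ 1.4 -0.5 -0.5] gap 38.3
red [275. 235.] 179 mid [459.3 207.9  94. ] size [36.1 23.1 22.4] ztop 105.2
```

View pics/s5.png

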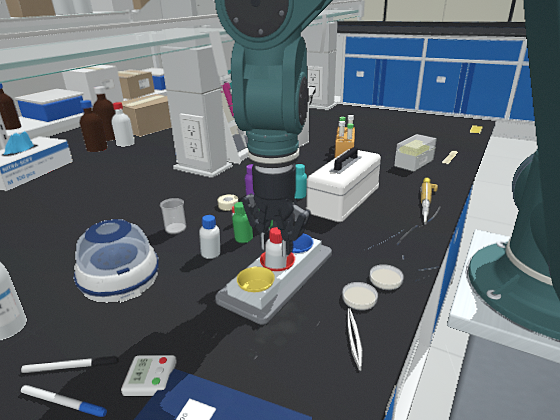

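Request:
move_arm:
  jaw: [0.03,0.03,0.045,0.06,0.07,0.07,0.07,0.07,0.07,0.07,0.07]
  dp:
    - [0,-0.001,0.001]
    - [0,-0.001,0.001]
    - [0,-0.001,0.001]
    - [0,-0.001,0.001]
    - [0,-0.001,0.001]
    - [0,-0.001,0.001]
    - [0,-0.001,-0.02]
    - [0,-0.001,-0.05]
    - [0,-0.001,-0.08]
    - [0,-0.001,-0.1]
    - [0,-0.001,-0.1]
  twist:
    - [0,0,0]
    - [0,0,0]
    - [0,0,0]
    - [0,0,0]
    - [0,0,0]
    - [0,0,0]
    - [0,0,0]
    - [0,0,0]
    - [0,0,0]
    - [0,0,0]
    - [0,0,0]

```text
time: 9.38
eef_pos: [457.8, 206.6, 157.3]
tool_rot: [[0.067, 0.998, 0.004], [0.998, -0.067, -0.001], [-0.001, 0.004, -1.0]]
contact_force: [0.1, -0.6, -0.9]
finger_gap: 0.817
```

```bash
python3 -c "
from h import *
delta(608.8,-29.3,155);
blobs('wrist',80,150,(380,540,50,350),'w6',('red',))"
```

```text
t 9.38 pos [457.8 206.6 157.3] dp [-225.2  166.5    3.1] twist [ 0.22  0.03 -0.05] F [ 0.1 -0.6 -0.9] gap 69.7
red [284. 226.] 1022 mid [458.5 205.7  94.8] size [23.3 23.7 17.5] ztop 103.5
```

The red bottle stands in its well, cap top at 103.5 mm, within 2 mm of the axis. Yellow is next.

Request:
move_arm:
  jaw: [0.07,0.07,0.07,0.07,0.07,0.07,0.07,0.07,0.07]
  dp:
    - [-0.028,0.021,0]
    - [-0.07,0.052,0]
    - [-0.112,0.083,0]
    - [-0.155,0.115,0.001]
    - [-0.19,0.14,0.002]
    - [-0.215,0.159,0.003]
    - [-0.225,0.1665,0.003]
    - [-0.225,0.1665,0.003]
    - [-0.225,0.1665,0.003]
  twist:
    - [0,0,0]
    - [0,0,0]
    - [0,0,0]
    - [0,0,0]
    - [0,0,0]
    - [0.2,0,0]
    - [0.2,0,0]
    - [0.2,0,0]
    - [0.2,0,0]

```text
time: 10.55
eef_pos: [607.7, -28.3, 153.8]
tool_rot: [[0.066, 0.998, -0.002], [0.998, -0.066, -0.001], [-0.001, -0.002, -1.0]]
contact_force: [0.8, 0.3, -0.9]
finger_gap: 0.82
```

```bash
python3 -c "
from h import *
delta(608.8,-29.3,38)
blobs('wrist',70,110,(550,650,-90,30),'w7',('yellow',))"
```

```text
t 10.55 pos [607.7 -28.3 153.8] dp [ -0.9   1.4 115.8] twist [-0.1   0.05 -0.01] F [ 0.8  0.3 -0.9] gap 70.0
yellow [287. 222.] 947 mid [610.  -30.4  79.7] size [23.  24.  16.4] ztop 87.9
```

View pics/w7.png

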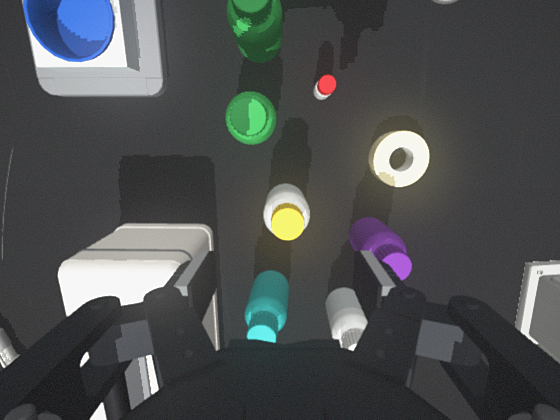

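The yellow cap is at (287,222), centred. Purple, turquoise and the cover are all clear of the fingers.

Request:
move_arm:
  jaw: [0.07,0.07,0.07,0.07,0.07,0.07,0.035,0.035,0.035,0.035,0.035,0.035]
  dp:
    - [-0.001,0.002,0.025]
    - [-0.001,0.002,0.05]
    - [-0.001,0.002,0.075]
    - [-0.001,0.002,0.1]
    - [-0.001,0.002,0.114]
    - [-0.001,0.002,0.115]
    - [-0.001,0.002,0.115]
    - [-0.001,0.002,0.115]
    - [-0.001,0.002,0.115]
    - [-0.001,0.002,0.115]
    - [-0.001,0.002,0.115]
    - [-0.001,0.002,0.115]
  twist:
    - [0,0,0]
    - [0,0,0]
    - [0,0,0]
    - [0,0,0]
    - [0,0,0]
    - [0,0,0]
    - [0,0,0]
    - [0,0,0]
    - [0,0,0]
    - [0,0,0]
    - [0,0,0]
    - [0,0,0]

```text
time: 12.1
eef_pos: [610.1, -29.5, 40.1]
tool_rot: [[0.066, 0.998, 0.0], [0.998, -0.066, -0.001], [-0.001, 0.0, -1.0]]
contact_force: [-1.0, 0.4, 4.6]
finger_gap: 0.445
```

```bash
python3 -c "
from h import *
delta(461.5,276.3,160)"
```

```text
t 12.1 pos [610.1 -29.5  40.1] dp [ 295.2 -168.5 -120.3] twist [0.02 0.06 0.  ] F [-1.   0.4  4.6] gap 38.0
```

Request:
move_arm:
  jaw: [0.03,0.03,0.03,0.03,0.03,0.03,0.03,0.03,0.03,0.03,0.03,0.03,0.03,0.03,0.03,0.03]
  dp:
    - [0,0,-0.02]
    - [0,0,-0.05]
    - [0,0,-0.08]
    - [0,0,-0.11]
    - [0,0,-0.12]
    - [0.02,-0.011,-0.12]
    - [0.055,-0.031,-0.12]
    - [0.095,-0.054,-0.12]
    - [0.135,-0.077,-0.12]
    - [0.175,-0.1,-0.12]
    - [0.215,-0.123,-0.12]
    - [0.25,-0.143,-0.12]
    - [0.28,-0.16,-0.12]
    - [0.295,-0.1685,-0.12]
    - [0.295,-0.1685,-0.12]
    - [0.295,-0.1685,-0.12]
  twist:
    - [0,0,0]
    - [0,0,0]
    - [0,0,0]
    - [0,0,0]
    - [0,0,0]
    - [0,0,0]
    - [0,0,0]
    - [0,0,0]
    - [0,0,0]
    - [0,0,0]
    - [0,0,0]
    - [0,0,0]
    - [0,0,0]
    - [0,0,0]
    - [0,0,0]
    - [0,0,0]

```text
time: 14.1
eef_pos: [461.7, 275.5, 159.4]
tool_rot: [[0.067, 0.998, -0.0], [0.998, -0.067, -0.001], [-0.001, 0.0, -1.0]]
contact_force: [-0.6, 0.1, -0.8]
finger_gap: 0.447
```

```bash
python3 -c "
from h import *
delta(461.5,276.3,56)
blobs('wrist',150,260,(380,540,50,350),'w8',('yellow',))"
```

```text
t 14.1 pos [461.7 275.5 159.4] dp [  1.   -0.2 103.4] twist [ 0.    0.08 -0.02] F [-0.6  0.1 -0.8] gap 38.2
yellow [285. 304.] 4245 mid [462.7 274.9 196.5] size [23.5 23.9 20.6] ztop 206.8
```

View pics/w8.png

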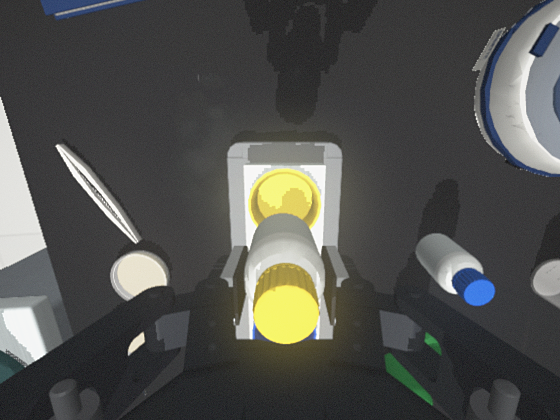

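The yellow bottle is upright over the yellow well, rim at (285,202). I'll lower and release it.

Request:
move_arm:
  jaw: [0.03,0.03,0.03,0.03,0.03,0.03,0.03,0.03,0.03,0.03,0.045,0.06,0.07,0.07,0.07,0.07,0.07,0.07,0.07]
  dp:
    - [0.001,0,0.02]
    - [0.001,0,0.045]
    - [0.001,0,0.065]
    - [0.001,0,0.08]
    - [0.001,0,0.09]
    - [0.001,0,0.096]
    - [0.001,0,0.1]
    - [0.001,0,0.103]
    - [0.001,0,0.104]
    - [0.001,0,0.104]
    - [0.001,0,0.104]
    - [0.001,0,0.104]
    - [0.001,0,0.104]
    - [0.001,0,0.104]
    - [0.001,0,0.085]
    - [0.001,0,0.055]
    - [0.001,0,0.025]
    - [0.001,0,0.003]
    - [0.001,0,0.003]
  twist:
    - [0,0,0]
    - [0,0,0]
    - [0,0,0]
    - [0,0,0]
    - [0,0,0]
    - [0,0,0]
    - [0,0,0]
    - [0,0,0]
    - [0,0,0]
    - [0,0,0]
    - [0,0,0]
    - [0,0,0]
    - [0,0,0]
    - [0,0,0]
    - [0,0,0]
    - [0,0,0]
    - [0,0,0]
    - [0,0,0]
    - [0,0,0]

```text
time: 16.52
eef_pos: [462.6, 276.7, 157.7]
tool_rot: [[0.067, 0.998, 0.002], [0.998, -0.067, -0.0], [-0.0, 0.002, -1.0]]
contact_force: [0.4, 0.4, 0.3]
finger_gap: 0.817
```

```bash
python3 -c "
from h import *
delta(618.7,201.3,155)
blobs('wrist',80,150,(380,540,50,350),'w9',('yellow','red'))"
```

```text
t 16.52 pos [462.6 276.7 157.7] dp [-64.7 160.8   3.1] twist [ 0.14  0.01 -0.05] F [0.4 0.4 0.3] gap 69.7
yellow [283. 226.] 1045 mid [462.5 275.6  94.8] size [23.1 23.7 17.8] ztop 103.7
red [285. 307.] 1003 mid [459.1 206.2  93.9] size [23.5 23.5 19.5] ztop 103.6
```

Yellow is seated too. Next is blue.

Request:
move_arm:
  jaw: [0.07,0.07,0.07,0.07,0.07,0.07,0.07,0.07]
  dp:
    - [-0.01,0.025,0]
    - [-0.024,0.06,0]
    - [-0.04,0.1,0]
    - [-0.055,0.135,0.001]
    - [-0.062,0.155,0.003]
    - [-0.0645,0.161,0.003]
    - [-0.0645,0.161,0.003]
    - [-0.0645,0.161,0.003]
  twist:
    - [0,0,0]
    - [0,0,0]
    - [0,0,0]
    - [0,0,0]
    - [0,0,0]
    - [0,0,0]
    - [0,0,0]
    - [0,0,0]

```text
time: 17.58
eef_pos: [617.6, 201.7, 153.7]
tool_rot: [[0.066, 0.998, 0.0], [0.998, -0.066, -0.001], [-0.001, 0.001, -1.0]]
contact_force: [-0.1, -0.1, 0.4]
finger_gap: 0.82
```

```bash
python3 -c "
from h import *
delta(618.7,201.3,38)
blobs('wrist',70,110,(550,690,150,260),'w10',('blue',))"
```

```text
t 17.57 pos [617.6 201.7 153.7] dp [ -0.2   1.1 115.7] twist [ 0.03  0.06 -0.01] F [-0.1 -0.1  0.4] gap 70.0
blue [287. 219.] 985 mid [620.1 201.3  79.3] size [23.4 24.6 17. ] ztop 87.8
```

View pics/w10.png

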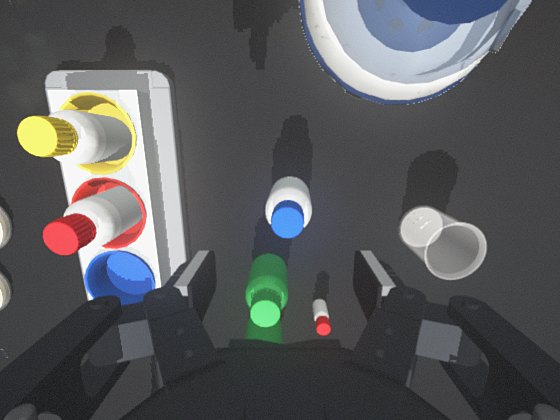

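The blue cap is at (287,219), centred. The green bottle, vial and glass beaker are clear of the fingers.

Request:
move_arm:
  jaw: [0.07,0.07,0.07,0.07,0.07,0.07,0.035,0.035,0.035,0.035,0.035,0.035]
  dp:
    - [0,0.002,0.025]
    - [0,0.002,0.05]
    - [0,0.002,0.075]
    - [0,0.002,0.1]
    - [0,0.002,0.114]
    - [0,0.002,0.115]
    - [0,0.002,0.115]
    - [0,0.002,0.115]
    - [0,0.002,0.115]
    - [0,0.002,0.115]
    - [0,0.002,0.115]
    - [0,0.002,0.115]
  twist:
    - [0,0,0]
    - [0,0,0]
    - [0,0,0]
    - [0,0,0]
    - [0,0,0]
    - [0,0,0]
    - [0,0,0]
    - [0,0,0]
    - [0,0,0]
    - [0,0,0]
    - [0,0,0]
    - [0,0,0]

```text
time: 19.12
eef_pos: [620.3, 201.6, 40.1]
tool_rot: [[0.066, 0.998, 0.002], [0.998, -0.066, -0.001], [-0.001, 0.002, -1.0]]
contact_force: [-0.7, 0.1, 5.5]
finger_gap: 0.45
```

```bash
python3 -c "
from h import *
delta(452.3,137,160)"
```

```text
t 19.12 pos [620.3 201.6  40.1] dp [ -75.7 -163.1 -120.3] twist [ 0.14  0.03 -0.01] F [-0.7  0.1  5.5] gap 38.4
```

Request:
move_arm:
  jaw: [0.03,0.03,0.03,0.03,0.03,0.03,0.03,0.03,0.03,0.03,0.03,0.03,0.03,0.03]
  dp:
    - [0,0,-0.02]
    - [0,0,-0.05]
    - [0,0,-0.08]
    - [0,0,-0.11]
    - [0,0,-0.12]
    - [-0.009,-0.02,-0.12]
    - [-0.023,-0.05,-0.12]
    - [-0.039,-0.085,-0.12]
    - [-0.056,-0.12,-0.12]
    - [-0.069,-0.148,-0.12]
    - [-0.0755,-0.163,-0.12]
    - [-0.0755,-0.163,-0.12]
    - [-0.0755,-0.163,-0.12]
    - [-0.0755,-0.163,-0.12]
  twist:
    - [0,0,0]
    - [0,0,0]
    - [0,0,0]
    - [0,0,0]
    - [0,0,0]
    - [0,0,0]
    - [0,0,0]
    - [0,0,0]
    - [0,0,0]
    - [0,0,0]
    - [0,0,0]
    - [0,0,0]
    - [0,0,0]
    - [0,0,0]

```text
time: 20.88
eef_pos: [453.2, 137.4, 159.5]
tool_rot: [[0.066, 0.998, 0.003], [0.998, -0.066, -0.001], [-0.0, 0.003, -1.0]]
contact_force: [0.3, -0.5, -0.5]
finger_gap: 0.453
```

```bash
python3 -c "
from h import *
delta(452.3,137,56)
blobs('wrist',150,260,(380,540,50,350),'w11',('blue',))"
```

```text
t 20.88 pos [453.2 137.4 159.5] dp [ -0.4  -1.1 103.5] twist [ 0.15  0.03 -0.  ] F [ 0.3 -0.5 -0.5] gap 38.7
blue [280. 302.] 4334 mid [452.1 137.6 197.1] size [24.2 24.5 19.7] ztop 207.0
```

View pics/w11.png

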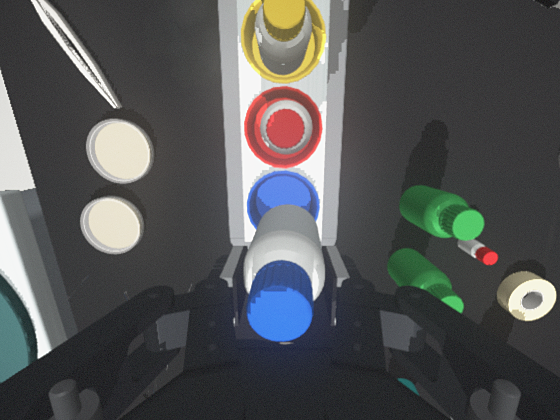

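The blue bottle is over the blue well, and red and yellow stand in theirs. I'll lower it.

Request:
move_arm:
  jaw: [0.03,0.03,0.03,0.03,0.03,0.03,0.03,0.03,0.03,0.03,0.045,0.06,0.07,0.07,0.07,0.07,0.07,0.07,0.07]
  dp:
    - [0,-0.001,0.02]
    - [0,-0.001,0.045]
    - [0,-0.001,0.065]
    - [0,-0.001,0.08]
    - [0,-0.001,0.09]
    - [0,-0.001,0.096]
    - [0,-0.001,0.1]
    - [0,-0.001,0.103]
    - [0,-0.001,0.104]
    - [0,-0.001,0.104]
    - [0,-0.001,0.104]
    - [0,-0.001,0.104]
    - [0,-0.001,0.104]
    - [0,-0.001,0.104]
    - [0,-0.001,0.085]
    - [0,-0.001,0.055]
    - [0,-0.001,0.025]
    - [0,-0.001,-0.01]
    - [0,-0.001,-0.02]
  twist:
    - [0,0,0]
    - [0,0,0]
    - [0,0,0]
    - [0,0,0]
    - [0,0,0]
    - [0,0,0]
    - [0,0,0]
    - [0,0,0]
    - [0,0,0]
    - [0,0,0]
    - [0,0,0]
    - [0,0,0]
    - [0,0,0]
    - [0,0,0]
    - [0,0,0]
    - [0,0,0]
    - [0,0,0]
    - [0,0,0]
    - [0,0,0]

```text
time: 23.3
eef_pos: [452.7, 137.6, 181.2]
tool_rot: [[0.066, 0.998, 0.005], [0.998, -0.066, -0.0], [-0.0, 0.005, -1.0]]
contact_force: [0.6, -0.2, -0.7]
finger_gap: 0.822
```

```bash
python3 -c "
from h import *
delta(468.5,-166.5,200,85.5)
blobs('wrist',80,150,(380,540,50,350),'w12',('yellow','red','blue'))
blobs('scene',80,150,(380,540,50,350),'s12',('yellow','red','blue'))"
```

```text
t 23.3 pos [452.7 137.6 181.2] dp [-302.4   36.   -18.6] twist [ 0.29 -0.    0.7 ] F [ 0.6 -0.2 -0.7] gap 70.2
yellow [284.  20.] 1221 mid [462.4 274.8 101.9] size [23.8 22.9  4.2] ztop 104.0
red [285. 128.] 905 mid [458.6 204.8 102.1] size [22.8 22.9  3.5] ztop 103.9
blue [282. 218.] 744 mid [451.5 136.6 102. ] size [23.  23.3  3.7] ztop 103.9
yellow [254. 253.] 237 mid [460.6 277.   93.5] size [24.4 22.6 21.8] ztop 104.4
red [276. 235.] 205 mid [456.9 206.3  94. ] size [24.2 24.8 20.3] ztop 104.2
blue [296. 219.] 177 mid [450.  138.8  94.1] size [22.7 23.6 20.9] ztop 104.5
```

View pics/s12.png

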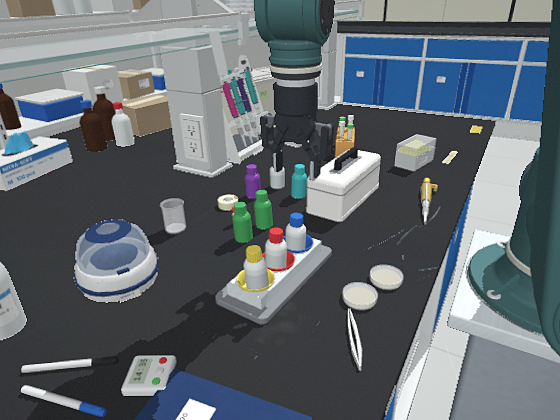

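All three bottles are seated, cap tops at about 104 mm and centres within 3 mm of the wells in both cameras. Now to position above the cover's bar.

Request:
move_arm:
  jaw: [0.06,0.06,0.06,0.05,0.05,0.05,0.05,0.05,0.05,0.05,0.05]
  dp:
    - [-0.025,0.003,-0.01]
    - [-0.065,0.008,-0.019]
    - [-0.11,0.013,-0.019]
    - [-0.155,0.018,-0.019]
    - [-0.2,0.024,-0.019]
    - [-0.245,0.029,-0.019]
    - [-0.28,0.033,-0.019]
    - [-0.302,0.036,-0.019]
    - [-0.302,0.036,-0.019]
    - [-0.302,0.036,-0.019]
    - [-0.302,0.036,-0.019]
  twist:
    - [0,0,0.1]
    - [0,0,0.2]
    - [0,0,0.4]
    - [0,0,0.5]
    - [0,0,0.7]
    - [0,0,0.7]
    - [0.2,0,0.7]
    - [0.2,0,0.7]
    - [0.2,0,0.7]
    - [0.2,0,0.7]
    - [0.2,0,0.7]

```text
time: 24.78
eef_pos: [468.0, -165.3, 198.9]
tool_rot: [[0.078, 0.997, -0.0], [0.997, -0.078, 0.0], [0.0, -0.0, -1.0]]
contact_force: [-0.3, 0.1, 1.5]
finger_gap: 0.584
```

```bash
python3 - <<'E'
from h import *
ci=eyes.camera_info('wrist');im,d=eyes.grab_frame('wrist');cv2.imwrite('pics/w13.png',im[:,:,::-1])
P=cloud(ci,d)
with np.errstate(invalid="ignore"):
    m=(P[...,2]>110)&(P[...,2]<140)&(abs(P[...,0]-468)<40)&(abs(P[...,1]+166)<90)
k,L,st,ce=cv2.connectedComponentsWithStats(m.astype(np.uint8)); i=1+st[1:,4].argmax()
q=P[L==i]; print(len(q),cv2.minAreaRect(q[:,:2].astype(np.float32)),np.percentile(q,[1,99],0))
delta(468.8,-166.7,103,85.5)
E
```

```text
2713 ((469.53216552734375, -168.01397705078125), (108.77658081054688, 16.06843376159668), 85.98743438720703) [[ 459.8255716  -219.85306795  120.32119066]
 [ 479.80751563 -114.40348859  128.52495876]]
t 24.82 pos [ 468.1 -165.4  199. ] dp [-1.3  0.8 96. ] twist [0.   0.   0.06] F [-0.4 -0.2 -0.4] gap 50.0
```

View pics/w13.png

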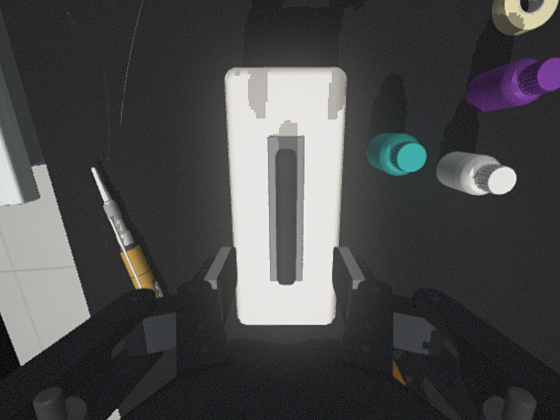

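The bar is at (286,215), aligned between the fingers. I'll descend and grip it.

Request:
move_arm:
  jaw: [0.05,0.05,0.05,0.05,0.05,0.05,0.012,0.012,0.012,0.012,0.012,0.012,0.012]
  dp:
    - [-0.002,0.001,0.025]
    - [-0.002,0.001,0.05]
    - [-0.002,0.001,0.075]
    - [-0.002,0.001,0.088]
    - [-0.002,0.001,0.094]
    - [-0.002,0.001,0.095]
    - [-0.002,0.001,0.095]
    - [-0.002,0.001,0.095]
    - [-0.002,0.001,0.095]
    - [-0.002,0.001,0.095]
    - [-0.002,0.001,0.095]
    - [-0.002,0.001,0.095]
    - [-0.002,0.001,0.095]
  twist:
    - [0,0,0]
    - [0,0,0]
    - [0,0,0]
    - [0,0,0]
    - [0,0,0]
    - [0,0,0]
    - [0,0,0]
    - [0,0,0]
    - [0,0,0]
    - [0,0,0]
    - [0,0,0]
    - [0,0,0]
    - [0,0,0]
  squeeze: 80

```text
time: 26.45
eef_pos: [469.1, -167.6, 104.7]
tool_rot: [[0.077, 0.997, 0.001], [0.997, -0.077, -0.001], [-0.001, 0.001, -1.0]]
contact_force: [-3.5, -0.6, 6.2]
finger_gap: 0.166
```

```bash
python3 -c "
from h import *
delta(469,-167,220,85.6)"
```

```text
t 26.45 pos [ 469.1 -167.6  104.7] dp [   0.5   -0.  -115.3] twist [ 0.04  0.03 -0.04] F [-3.5 -0.6  6.2] gap 14.2
```

Request:
move_arm:
  jaw: [0.01,0.01,0.01,0.01,0.01,0.01,0.01,0.01]
  dp:
    - [0,0,-0.01]
    - [0,0,-0.03]
    - [0,0,-0.055]
    - [0,0,-0.08]
    - [0,0,-0.105]
    - [0,0,-0.125]
    - [0,0,-0.132]
    - [0,0,-0.132]
  twist:
    - [0,0,0]
    - [0,0,0]
    - [0,0,0]
    - [0,0,0]
    - [0,0,0]
    - [0,0,0]
    - [0,0,0]
    - [0,0,0]

```text
time: 27.45
eef_pos: [469.0, -167.6, 236.8]
tool_rot: [[0.077, 0.997, 0.001], [0.997, -0.077, -0.001], [-0.001, 0.001, -1.0]]
contact_force: [-0.2, -0.0, -3.7]
finger_gap: 0.17
```

```bash
python3 - <<'E'
from h import *
delta(456.8,206.2,235,86.2)
for c in ('scene','top'):
    im,d=eyes.grab_frame(c);cv2.imwrite(f'pics/{c}14.png',im[:,:,::-1])
E
```

```text
t 27.45 pos [ 469.  -167.6  236.8] dp [371.7 -41.1   1.5] twist [ 0.06  0.04 -0.64] F [-0.2 -0.  -3.7] gap 14.5
```

View pics/scene14.png

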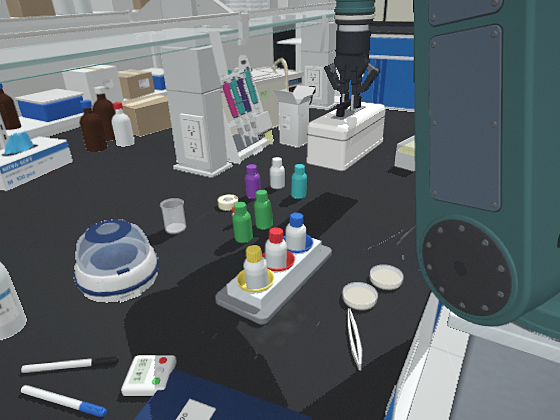

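The cover is lifted and level (3.7 N), and the red, yellow and blue bottles stand in the wells. I'll carry it over the block.

Request:
move_arm:
  jaw: [0.01,0.01,0.01,0.01,0.01,0.01,0.01,0.01,0.01,0.01,0.01,0.01,0.01,0.01,0.01,0.01,0.01,0.01]
  dp:
    - [0.01,-0.001,0]
    - [0.03,-0.003,0]
    - [0.058,-0.006,0]
    - [0.088,-0.01,0]
    - [0.118,-0.013,0]
    - [0.148,-0.016,0]
    - [0.178,-0.02,0]
    - [0.208,-0.023,0]
    - [0.238,-0.026,0]
    - [0.268,-0.03,0]
    - [0.298,-0.033,0]
    - [0.325,-0.036,0]
    - [0.347,-0.038,0]
    - [0.362,-0.04,0]
    - [0.37,-0.041,0]
    - [0.3715,-0.041,0]
    - [0.3715,-0.041,0]
    - [0.3715,-0.041,0]
  twist:
    - [0,0,-0.1]
    - [0,0,-0.1]
    - [0,0,-0.2]
    - [0,0,-0.2]
    - [0,0,-0.3]
    - [0,0,-0.3]
    - [0,0,-0.4]
    - [0,0,-0.4]
    - [0,0,-0.5]
    - [0,0,-0.5]
    - [0,0,-0.6]
    - [0,0,-0.6]
    - [0,0,-0.6]
    - [0,0,-0.6]
    - [0,0,-0.6]
    - [0,0,-0.6]
    - [0,0,-0.6]
    - [0,0,-0.6]

```text
time: 29.8
eef_pos: [456.7, 205.7, 236.0]
tool_rot: [[0.068, 0.998, -0.0], [0.998, -0.068, -0.0], [-0.0, -0.0, -1.0]]
contact_force: [0.4, 0.1, -3.3]
finger_gap: 0.169
```

```bash
python3 - <<'E'
from h import *
delta(456.8,206.2,120,86.2)
for c in ('top','scene'):
    ci=eyes.camera_info(c);im,d=eyes.grab_frame(c);cv2.imwrite(f'pics/{c}15.png',im[:,:,::-1]);P=cloud(ci,d)
    with np.errstate(invalid="ignore"):
        m=(P[...,2]>222)&(P[...,2]<240)&(abs(P[...,0]-457)<90)&(abs(P[...,1]-206)<150)&(im.min(2)>110)
    q=P[m]; print(c,len(q),cv2.minAreaRect(q[:,:2].astype(np.float32)))
    A=np.c_[q[:,:2]-q[:,:2].mean(0),np.ones(len(q))]; print(np.linalg.lstsq(A,q[:,2],rcond=None)[0])
E
```

```text
t 29.8 pos [456.7 205.7 236. ] dp [5.00e-01 1.00e-01 1.16e+02] twist [-0.01  0.01 -0.08] F [ 0.4  0.1 -3.3] gap 14.4
top 3619 ((455.25164794921875, 193.77828979492188), (211.25962829589844, 97.3873519897461), 86.09919738769531)
[5.25950296e-03 1.69925428e-03 2.29107381e+02]
scene 2483 ((455.0894775390625, 207.2030029296875), (231.10348510742188, 95.75249481201172), 85.79312133789062)
[ 2.90861242e-02 -1.14451810e-02  2.28378148e+02]
```

View pics/scene15.png

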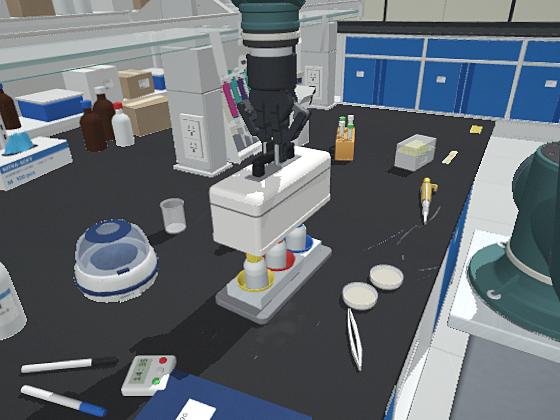

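View pics/top15.png

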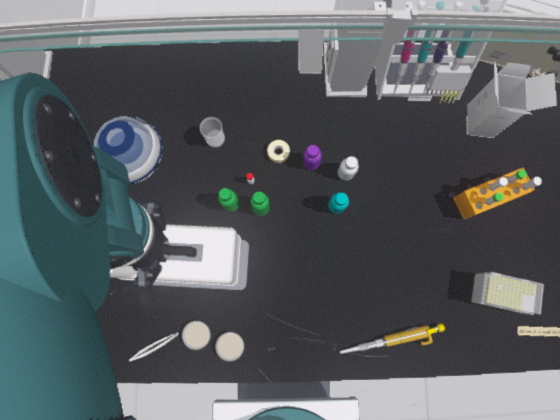

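Request:
move_arm:
  jaw: [0.01,0.01,0.01,0.01,0.01,0.01,0.01,0.01,0.01]
  dp:
    - [0,0.001,0.008]
    - [0,0.001,0.02]
    - [0,0.001,0.035]
    - [0,0.001,0.05]
    - [0,0.001,0.062]
    - [0,0.001,0.072]
    - [0,0.001,0.08]
    - [0,0.001,0.084]
    - [0,0.001,0.084]
  twist:
    - [0,0,0]
    - [0,0,0]
    - [0,0,0]
    - [0,0,0]
    - [0,0,0]
    - [0,0,0]
    - [0,0,0]
    - [0,0,0]
    - [0,0,0]

```text
time: 31.02
eef_pos: [457.7, 205.7, 152.0]
tool_rot: [[0.068, 0.998, -0.0], [0.998, -0.068, -0.0], [-0.0, -0.0, -1.0]]
contact_force: [-0.8, -0.2, -3.3]
finger_gap: 0.168
```

```bash
python3 - <<'E'
from h import *
delta(456.8,206.2,118.7,86.2)
im,d=eyes.grab_frame('scene');cv2.imwrite('pics/s16.png',cv2.resize(im[140:340,180:400,::-1],None,fx=3,fy=3))
E
```

```text
t 31.02 pos [457.7 205.7 152. ] dp [ 0.4 -0.9 33.3] twist [-0.02  0.01 -0.08] F [-0.8 -0.2 -3.3] gap 14.3
```

View pics/s16.png

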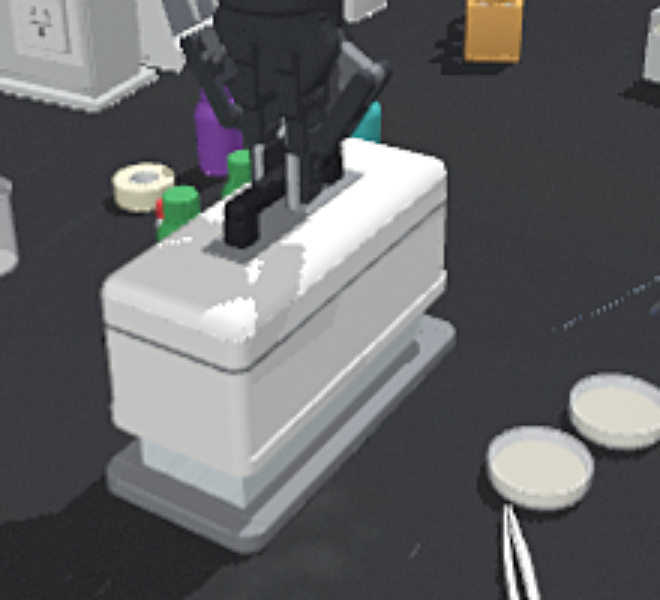

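The cover is centred over the aluminium block and the force reading shows no contact. I'll lower it the rest of the way.

Request:
move_arm:
  jaw: [0.01,0.01,0.01,0.01,0.01,0.01,0.01,0.01,0.01]
  dp:
    - [0,0,0.006]
    - [0,0,0.014]
    - [0,0,0.021]
    - [0,0,0.026]
    - [0,0,0.03]
    - [0,0,0.032]
    - [0,0,0.033]
    - [0,0,0.0335]
    - [0,0,0.0335]
  twist:
    - [0,0,0]
    - [0,0,0]
    - [0,0,0]
    - [0,0,0]
    - [0,0,0]
    - [0,0,0]
    - [0,0,0]
    - [0,0,0]
    - [0,0,0]

```text
time: 32.2
eef_pos: [457.8, 205.8, 118.8]
tool_rot: [[0.068, 0.998, 0.0], [0.998, -0.068, -0.0], [0.0, 0.0, -1.0]]
contact_force: [-0.2, 0.2, -3.4]
finger_gap: 0.169
```

Request:
move_arm:
  jaw: [0.01,0.01,0.01,0.01]
  dp:
    - [0,0,0.001]
    - [0,0,0.001]
    - [0,0,0.0015]
    - [0,0,0.0015]
  twist:
    - [0,0,0]
    - [0,0,0]
    - [0,0,0]
    - [0,0,0]

```text
time: 32.7
eef_pos: [457.7, 205.8, 118.7]
tool_rot: [[0.068, 0.998, 0.001], [0.998, -0.068, 0.0], [0.0, 0.001, -1.0]]
contact_force: [-8.9, -2.7, 22.0]
finger_gap: 0.171
```

Contact came at exactly the expected seating height (118.7 mm). I'll release and retreat.

Request:
move_arm:
  jaw: [0.014,0.02,0.03,0.045,0.05,0.05,0.05,0.05,0.05,0.05,0.05,0.05]
  dp:
    - [0,0,0]
    - [0,0,-0.001]
    - [0,0,-0.001]
    - [0,0,-0.001]
    - [0,0,-0.001]
    - [0,0,-0.015]
    - [0,0,-0.04]
    - [0,0,-0.075]
    - [0,0,-0.11]
    - [-0.04,0,-0.13]
    - [-0.09,0,-0.13]
    - [-0.14,0,-0.13]
  twist:
    - [0,0,0]
    - [0,0,0]
    - [0,0,0]
    - [0,0,0]
    - [0,0,0]
    - [0,0,0]
    - [0,0,0]
    - [0,0,0]
    - [0,0,0]
    - [0,0,0]
    - [0,0,0]
    - [0,0,0]

```text
time: 34.2
eef_pos: [448.0, 64.9, 249.8]
tool_rot: [[0.067, 0.998, 0.003], [0.998, -0.067, 0.0], [0.0, 0.003, -1.0]]
contact_force: [-0.1, 0.1, 0.4]
finger_gap: 0.588
```

```bash
python3 - <<'E'
from h import *
delta(456.8,206.2,118.7,86.2)
for c in ('top','scene','wrist'):
    ci=eyes.camera_info(c);im,d=eyes.grab_frame(c);cv2.imwrite(f'pics/{c}17.png',im[:,:,::-1]);P=cloud(ci,d)
    with np.errstate(invalid="ignore"):
        b=(abs(P[...,0]-457)<90)&(abs(P[...,1]-206)<150)
        m=(P[...,2]>106)&(P[...,2]<122)&b&(im.min(2)>110)
    if m.sum()<200: continue
    q=P[m]; print(c,len(q),cv2.minAreaRect(q[:,:2].astype(np.float32)))
    A=np.c_[q[:,:2]-q[:,:2].mean(0),np.ones(len(q))]; print(np.linalg.lstsq(A,q[:,2],rcond=None)[0])
    for n in ("bottle_white","vial_red"):
        print(n,[(r["position"],r["score"],P[int(r["position"][1]),int(r["position"][0])].round()) for r in eyes.recognise(c,n)[:2]])
E
```

```text
t 34.2 pos [448.   64.9 249.8] dp [141.6  -1.  131.1] twist [ 0.16 -0.02 -0.03] F [-0.1  0.1  0.4] gap 50.2
scene 2640 ((456.8675537109375, 205.7154541015625), (234.42587280273438, 94.9785385131836), 86.43148040771484)
[ 1.26059485e-02 -5.76564764e-03  1.11429280e+02]
bottle_white [([279.0, 174.2], 0.68, array([ 652., -145.,   44.]))]
vial_red []
wrist 15070 ((455.5321044921875, 163.66079711914062), (149.12608337402344, 94.38223266601562), 86.17630004882812)
[-2.00285106e-05  2.06485092e-03  1.11063716e+02]
bottle_white [([447.1, 344.6], 0.43, array([ 652., -159.,   63.]))]
vial_red [([443.2, 167.9], 0.7, array([644.,  75.,  35.])), ([448.8, 345.1], 0.68, array([ 652., -159.,   65.]))]
```

View pics/scene17.png

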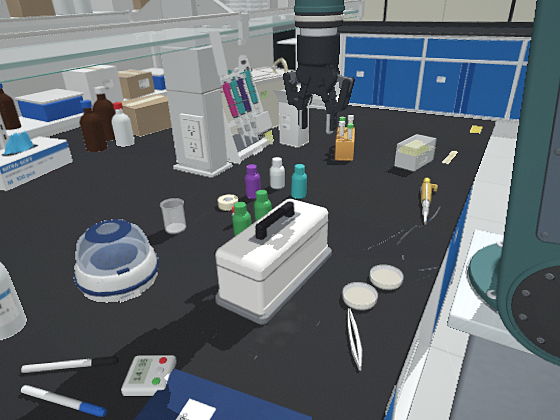

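View pics/top17.png

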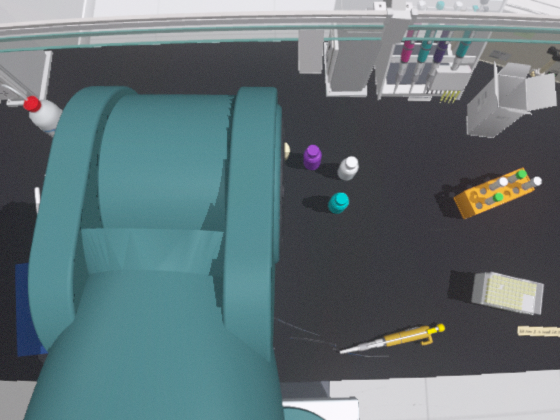

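The cover sits level, roof at 111–112 mm as expected, flush on the foot and centred within 1 mm. The white-capped bottle and the vial are where they started. Handing in.

Request:
move_arm:
  jaw: [0.05,0.05,0.05]
  dp:
    - [0,0,0]
    - [0,0,0]
    - [0,0,0]
  twist:
    - [0,0,0]
    - [0,0,0]
    - [0,0,0]

```text
time: 34.92
eef_pos: [448.2, 67.2, 248.9]
tool_rot: [[0.066, 0.998, 0.002], [0.998, -0.066, 0.0], [0.001, 0.002, -1.0]]
contact_force: [0.4, 0.7, 0.6]
finger_gap: 0.59
```

```bash
python3 -c "
from h import *
print(order.finish_job())"
```

```text
the job is handed in; nothing more can be done
None
```

The red, yellow and blue bottles are back in the wells of their own colours and the white cover is on the block. I handed the job in at about 35 s; no verdict is reported.

- **Bottles:** before the cover went on, the wrist and scene cameras showed all three upright, with cap tops at about 104 mm (103 mm expected on the well floor). They stood within about 3 mm of the well axes.
- **Cover:** it met the foot at the expected height. After release the roof measured 111 to 111.4 mm (112 mm expected), level and within about 1 mm of the block centre.
- **Kept at room temperature:** the wrist camera found the vial within 2 mm of its start, and the white-capped bottle still stood in its place.

**Failed or partial checks:** at the end the arm blocked the top camera's view of the block, and the wrist camera saw only part of the cover, so the cover's centring rests on the scene camera. The network missed the vial in the scene image and mixed it up with the white bottle in its second guess.

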